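# Dispense a mixed dose of balls and grade it

### The job

Turn the blue dosing wheel by its knob until the loaded cup sits over the drop hole and all three balls fall into the red tray below. Draw the tray out of the bay by its steel hoop with the balls in it, let go of it on the table, then take it again by the black fin at its back and tip the balls out of its mouth onto the head of the grader, so that the large ball ends in the end box and both small ones in the side lane. Finally stand the empty tray upright on the table and let go, without disturbing the other things on the table.

Things in the scene. Friction and masses are not known exactly. Their poses are not given: they have to be found in the camera images.
- dispenser: wooden stand fixed to the table, 226 x 226 mm, for the dosing wheel. Origin: centre of its underside, under the wheel's axis. Its flat deck has its underside at 85 mm and top at 95 mm. The bay under the deck is open only at the front, own -x (inner width 202 mm, between the side panels); the front edge of the deck lies 113 mm from the origin along own -x.
- drop_hole (a point): centre of the 84 mm round drop hole in the deck, at deck top; 66 mm from the wheel's axis towards the dispenser's own -x
- wheel: blue dosing wheel, 217 mm across: four bottomless round cups (inner diameter 78 mm, 45 mm deep, centres 66 mm from the axis on own +x, -x, +y, -y) that push what they hold over the deck. Origin: on the vertical axis at deck top; axes turn with the wheel. Turns both ways up to 6 rad, with about 0.1 N m friction, and stays where left. The loaded cup is the one on own -x.
- wheel_knob (a point): grip point in the middle of the knob on the hub, on the wheel's axis, 172 mm above the table: a black bar 64 mm long along own x, 14 mm thick along own y, its top 186 mm and its foot 148 mm above the table; it turns with the wheel
- tray: red tray, 0.18 to 0.28 kg, loose; starts in the bay, mouth pointing out. Origin: on its underside, below the drop hole at the start. Mouth at own -x (123 mm from the origin), back wall at own +x (50 mm). Width 102 mm, inside 90 mm, walls 45 mm high. Its floor falls 5 degrees from the mouth to the back, so it holds balls while level and pours when its mouth is tipped down, e.g. 30 degrees.
- tray_hoop (a point): middle of the round steel bar over the tray's mouth: 12 mm thick, along the tray's own y, 79 mm above the tray's underside, 113 mm from its origin along own -x. It is clear in front of the deck at the start. Fingers on it hang in the mouth and the tray swings about the round bar, so it is for drawing the tray along the table, not for tipping; pressed down while drawn, the tray tips forward.
- tray_fin (a point): grip point on the black upright fin at the tray's back: 14 mm thick along own y, 34 mm long along own x (49 to 83 mm behind the origin along own +x), from the table up to 60 mm; the point is at its mid-length, 66 mm from the origin, 45 mm up. It is under the deck at the start. It is weighted (the tray balances about 27 mm behind its origin). Firm grip for lifting and tipping.
- tray_mouth (a point): middle of the tray's mouth edge, at the inner floor: 122 mm from the tray's origin along own -x, 21 mm up
- ball_large_center (a point): centre of the large dark wooden ball, diameter 46 mm, 0.04 kg; at the start in the loaded cup
- ball_small_a_center (a point): centre of a small yellow ball, diameter 26 mm, 0.012 kg; at the start in the loaded cup
- ball_small_b_center (a point): centre of the other small yellow ball, diameter 26 mm
- grader: wooden ball grader fixed to the table, about 295 x 190 mm. Origin: on the table under its middle. Slopes down from its head (own +x) to its end (own -x), 6 degrees at the head, 12 along the bars. Head: board at own x 65 to 140 mm, 132 mm wide, walls 34 to 42 mm above it (top 158 mm). Then bars with 35 mm gaps to own x -85 mm: small balls fall through and roll to the side lane at own +y; large ones roll on into the end box.
- grader_head (a point): middle of the head board's surface, 100 mm from the grader's origin along own +x, 106 mm above the table: tip the balls here slowly, with the mouth just above the board (the tray's underside is 21 mm below its mouth edge), rolling towards the grader's own -x
- large_box (a point): middle of the floor of the end box for the large ball: own x -146 to -89 mm, 132 mm wide, walls 70 to 95 mm high
- small_lane (a point): on the floor of the side lane for the small balls, at own y 100 mm. The lane spans own x -81 to 65 mm and own y 74 to 114 mm; small balls that fall through the bars roll there by themselves
- pinch_bowl: bystander, leave it alone: grey ruffled clay bowl, 130 mm wide, 59 mm high; origin at the centre of its underside
- glaze_jar_moss: bystander, leave it alone: glaze jar with green lid, 56 mm wide, 68 mm high; origin at the centre of its underside
- clay_ball: bystander, leave it alone: grey ball of clay, 55 mm; origin at the centre of its underside
- loop_tool: bystander, leave it alone: loop tool with wooden handle, about 200 mm long, flat on the table; origin at the centre of its underside
- water_tub: bystander, leave it alone: grey tub, 76 mm wide, 58 mm high; origin at the centre of its underside
- wood_spoon_rib: bystander, leave it alone: flat wooden spoon-shaped tool, about 170 mm long; origin at the centre of its underside
Things that resemble listed ones, but are neither listed nor needed, are in the scene too. What is shaped like the part that bears ball_large_center but orange is not meant.

How it is judged:
By the outcome, as a careful person would: the job done as asked, in the order asked, and still so for the second after the job is handed in, with the robot touching nothing.
It also fails if it takes over 72 s, if anything falls off the work surface, if the arm or the gripper's body presses on something with over 40 N, if the wrist force passes 120 N, or if a joint passes its speed limit or range.

### The arm

A 7-joint arm with a two-finger parallel gripper is mounted at the origin on a cart in front of the work surface, level with it; the furniture and walls round the work are solid. World frame = base frame: x ahead of the robot, y to its left, z up, the work surface at z = 0. Lengths are in m, angles in rad, forces in N, time in s.
With the tool pointing down it reaches from about 0.35 to 0.9 m from the base axis. Payload 8.1 kg.
Tool frame: the origin (TCP) lies midway between the tips of the shut fingers; the grasp point (between the pads) lies 19 mm behind it; z points along the fingers, y is the line along which they close (so a half turn about z gives the same grasp; the last joint's range is limited). The gripper opens to 92 mm and grips with 3 to 60 N. Pads are 19 mm wide; open, the fingers measure 130 mm over their backs; the gripper's body (75 mm by 190 mm) begins 47 mm behind the grasp point.
Start: joints at [-1.402, 0.434, 0.025, 1.573, -0.012, 1.134, -0.075], TCP at [0.168, 0.602, 0.227] pointing down, gripper open.
Joint ranges: [-2.62, 2.62], [-0.44, 2.09], [-1.27, 1.32], [0.08, 2.57], [-1.32, 4.46], [0.12, 2], [-2.74, 2.74]. Speed limits (rad/s): [2.22, 2.22, 3.01, 3.01, 3.14, 3.14, 3.14].

### API

Orientations are given as a unit quaternion [w, x, y, z].
In Python, from cell import env gives the robot as it stands.
- The arm moves only by the shell command python3 -m jog 'ROWS' [FORCE]. ROWS is JSON, a list of rows, each an object with "delta_pos": the shift along the tool's x, y, z in mm, a list of three; "spin": the turn about the tool's z in rad; "claw": the closure, from 0 (fully open) to 1 (shut). A call has 1 to 8 rows; each row is the pose to reach, as a shift and turn from the pose commanded when the call began, along the tool's axes at that moment; what a row does not reach only later rows make up. A row lasts 1/10 s, in which the tool goes at most 50 mm and 8.59 degrees, less where a joint would pass 70% of its speed; a pose out of reach is approached as far as the arm can. A call with a gripper value outside its range is refused whole. The fingers move at their own pace and stop on an object; FORCE is the grip in N (left out, the last holds). Time passes only in rows, so rows that repeat a pose let the fingers close. It gives the time, the measured TCP pose, the force, the opening and the grip force at its end, in the units of the state.
- env.read_state(): the state, without advancing time (a new reading comes with each control period).
- env.read_camera(name): name is "side" or "top"; returns (picture, depth): 480x640x3 uint8, red, green, blue; 480x640 float32, m along the optical axis (not along the pixel's ray), 0 where there is no reading.
- env.get_calibration(name): a dict with "fx", "fy", "cx", "cy" (pixels), "k1" (the pictures are not rectified: a ray, as slopes to the right and down, at radius r is drawn at 1 + k1 r^2 times it, then the intrinsics apply), "R" (3x3) and "t" (3): a world point X has camera coordinates R X + t. Camera axes: x right, y down, z forward; pixel columns grow to the right and rows downward; lengths in m; the calibration is good to about 2 mm. A picture is of the moment at which its call begins. get_calibration takes no time and is no camera call.
- env.close_job(): hands the job in; it is judged then, once.
The state is a dict: "t": time; "joints": joint angles; "dq": joint speeds; "effort": joint torques, N m; "position": TCP position; "eef_rot": TCP orientation; "ft_force": force on the tool from outside, world axes, zero at the start; "wrist_torque": the same for the moment, N m; "gripper_width": finger opening in m; "gripper_force": force on a finger pad.
Only numpy, scipy, OpenCV 4.12 (cv2) and the standard library are available. Lean on these libraries where they do the work, as an engineer would, in place of code of your own. Each camera call takes 0.05 s, during which the arm holds its last target. There are 200 camera calls.

## Working session

There is one attempt and no reset: what is moved stays moved. The work goes in short steps, Python scripts to look and compute and a shell command to move; the robot and the scene stay as the last step left them, time stands still between calls to the robot, and variables do not carry over. Pictures are saved under pics/ and viewed, at most 10 in all, crops included, and the job is handed in when it is done.

```bash
ls; mkdir -p pics; python3 - <<'E'
from cell import env
import cv2,numpy as np
s=env.read_state();print({k:np.round(v,3).tolist() for k,v in s.items()})
for n in("side","top"):
    p,d=env.read_camera(n);cv2.imwrite(f"pics/{n}0.png",p[:,:,::-1]);np.savez(f"{n}0.npz",p=p,d=d);print(n,env.get_calibration(n),(d>0).mean())
E
```

```text
pics
{'t': 0.0, 'joints': [-1.402, 0.435, 0.025, 1.574, -0.012, 1.134, -0.075], 'dq': [0.002, 0.0, -0.001, 0.001, 0.001, -0.001, 0.001], 'effort': [-0.001, -66.788, 0.985, -31.444, -0.06, 0.043, 0.0], 'position': [0.168, 0.602, 0.226], 'eef_rot': [-0.0, 0.135, 0.991, -0.001], 'ft_force': [0.15, 0.052, -0.244], 'wrist_torque': [-0.027, -0.022, 0.008], 'gripper_force': 0.0, 'gripper_width': 0.092}
side {'fx': 509.96209927913435, 'fy': 509.96209927913435, 'cx': 317.58602791620314, 'cy': 233.55790512898787, 'k1': -0.03904289438578445, 'R': array([[-0.95835316, -0.28545753,  0.0085565 ],
       [-0.16289958,  0.5217951 , -0.83737303],
       [ 0.2345697 , -0.80389294, -0.5465649 ]]), 't': array([0.49236395, 0.21404423, 1.20370539])} 0.9960579427083334
top {'fx': 569.2405331796635, 'fy': 569.2405331796635, 'cx': 316.630018246585, 'cy': 236.33534753174354, 'k1': -0.004811796293639543, 'R': array([[-2.57856266e-02, -9.99657738e-01, -4.41674350e-03],
       [-9.87555997e-01,  2.61586387e-02, -1.55077010e-01],
       [ 1.55139469e-01,  3.63023647e-04, -9.87892511e-01]]), 't': array([-0.05714127,  0.55303569,  1.88078355])} 0.9959049479166666
```

View pics/side0.png

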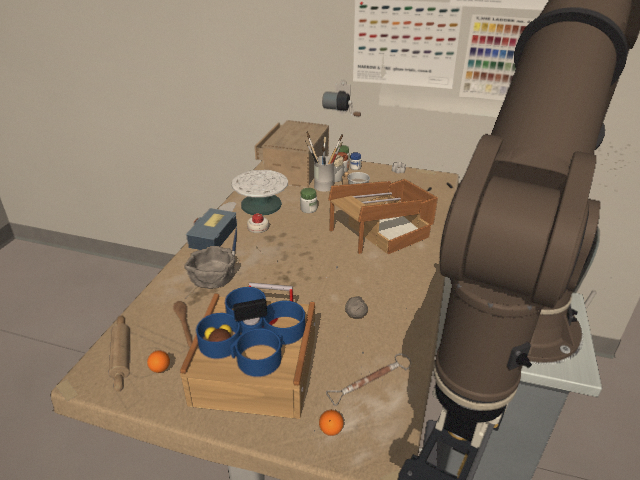

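View pics/top0.png

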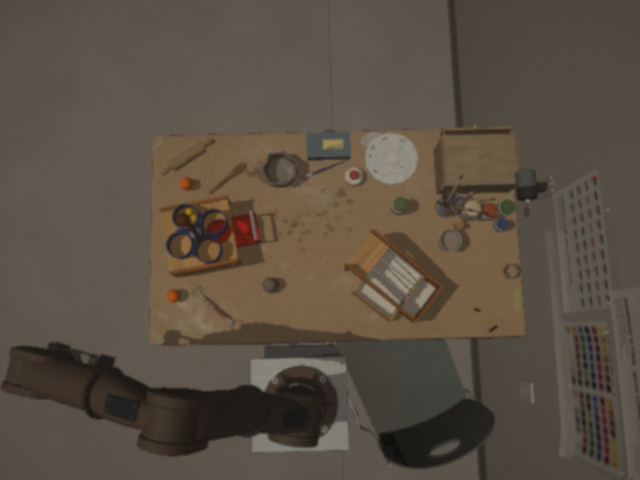

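The side view shows the loaded cup at (218,335) holding two yellow balls and a dark one. The other three cups are empty: (246,303), (285,322), (259,352). Lookalikes for the large ball are the orange balls at side (158,361) and (331,423), so I choose the dark ball in the cup at side (218,335), top (187,216). The red tray sticks out of the bay towards world -y, with its hoop near top (250,230). The grader is at top (393,277).

```bash
cat > h.py <<'E'
import numpy as np,cv2
from cell import env
def cloud(n,d):
    c=env.get_calibration(n);K=np.array([[c['fx'],0,c['cx']],[0,c['fy'],c['cy']],[0,0,1]])
    v,u=np.mgrid[:480,:640];q=cv2.undistortPoints(np.stack([u,v],-1).reshape(-1,1,2).astype(np.float64),K,np.array([c['k1'],0,0,0.]))[:,0]
    X=np.c_[q,np.ones(len(q))]*d.reshape(-1,1)
    return ((X-c['t'])@c['R']).reshape(480,640,3)
def ray(n,u,v,z):
    c=env.get_calibration(n);K=np.array([[c['fx'],0,c['cx']],[0,c['fy'],c['cy']],[0,0,1]])
    q=cv2.undistortPoints(np.array([[[u,v]]],float),K,np.array([c['k1'],0,0,0.]))[0,0]
    o=-c['R'].T@c['t'];r=c['R'].T@np.r_[q,1];return o+r*(z-o[2])/r[2]
def get(n):
    p,d=env.read_camera(n);return p,cloud(n,d),cv2.cvtColor(p,cv2.COLOR_RGB2HSV)
E
python3 - <<'E'
from h import *
M={}
for n in("side","top"):
    f=np.load(n+"0.npz");P=cloud(n,f['d']);H=cv2.cvtColor(f['p'],cv2.COLOR_RGB2HSV);M[n]=(f['p'],P,H)
    ok=f['d']>0
    t=ok&(abs(P[...,2])<.01)&(abs(P[...,0]-.4)<.1)&(abs(P[...,1])<.3);print(n,"table z",P[t][:,2].mean())
    h,s,v=H[...,0],H[...,1],H[...,2]
    near=(abs(P[...,1]-.4)<.3)&(abs(P[...,0]-.5)<.25)
    b=near&(h>100)&(h<125)&(s>110)
    bp=P[b];top=bp[(bp[:,2]>.131)&(bp[:,2]<.15)]
    print(n,"blue rim",len(top),top.mean(0),"zmax",np.percentile(bp[:,2],[50,90,99]))
    if n=="side": np.save("rim_s.npy",top)
    else: np.save("rim_t.npy",top)
    # fit: 4 cup circles (rim mid-radius ~41) about axis
    from scipy.optimize import least_squares
    def cc(a):return np.array([[a[0]+.066*np.cos(a[2]+k*np.pi/2),a[1]+.066*np.sin(a[2]+k*np.pi/2)] for k in range(4)])
    def res(a):
        D=np.linalg.norm(top[:,None,:2]-cc(a)[None],axis=2);return np.abs(D-.0405).min(1)
    best=min((least_squares(res,[*top.mean(0)[:2],a0],loss='soft_l1',f_scale=.003) for a0 in np.arange(0,1.57,.2)),key=lambda r:r.cost)
    print(n,"axis",best.x.round(4),"cost",best.cost,"cups",cc(best.x).round(3).tolist())
    yb=near&(h>22)&(h<33)&(s>150)&(P[...,2]>.09);print(n,"yellow",yb.sum(),P[yb].mean(0) if yb.any() else 0)
    r=near&((h<6)|(h>174))&(s>170)&(P[...,2]<.1);print(n,"red",r.sum(),np.percentile(P[r],[1,50,99],axis=0).round(3).tolist())
    # knob
    k=near&(v<60)&(P[...,2]>.178)&(P[...,2]<.195)&(abs(P[...,0]-best.x[0])<.06)&(abs(P[...,1]-best.x[1])<.06)
    q=P[k];print(n,"knob",k.sum(),q.mean(0) if len(q) else 0)
    if len(q)>5:
        e=np.linalg.svd(q[:,:2]-q[:,:2].mean(0))[2][0];pr=(q[:,:2]-q[:,:2].mean(0))@e;print(" dir",e,np.degrees(np.arctan2(e[1],e[0])),np.ptp(pr))
    print(n,"hoop", [np.round(x,4).tolist() for x in (lambda q:[q.mean(0),q.min(0),q.max(0)])(P[near&(P[...,2]>.07)&(P[...,2]<.1)&(P[...,1]<best.x[1]-.13)&(P[...,1]>best.x[1]-.25)&(abs(P[...,0]-best.x[0])<.08)])])
    g=(P[...,2]>.145)&(P[...,2]<.165)&(abs(P[...,0]-.5)<.2)&(P[...,1]<-.05)&(P[...,1]>-.45)&(s>90)&(h<25)
    q=P[g];print(n,"grader top",g.sum(),cv2.minAreaRect(q[:,:2].astype(np.float32)*1000))
    g=(P[...,2]>.088)&(P[...,2]<.125)&near&(h<25)&(s>60);q=P[g];print(n,"disp wood",g.sum(),cv2.minAreaRect(q[:,:2].astype(np.float32)*1000))
big=cv2.resize(M['side'][0][270:430,130:330],None,fx=4,fy=4,interpolation=cv2.INTER_CUBIC)[:600,:800]
cv2.imwrite("pics/crop1.png",big[:,:,::-1])
a=cv2.resize(M['top'][0][190:290,150:270],None,fx=4,fy=4,interpolation=cv2.INTER_CUBIC);b=cv2.resize(M['top'][0][225:325,340:450],None,fx=3,fy=4,interpolation=cv2.INTER_CUBIC)
cv2.imwrite("pics/crop2.png",np.hstack([a[:,:470],b[:,:330]])[:,:,::-1])
E
```

```text
side table z 0.0011413774359092265
side blue rim 1468 [0.55366985 0.32655538 0.13681201] zmax [0.12495023 0.13896367 0.14231525]
side axis [0.5577 0.3172 0.5878] cost 0.0034546849955246995 cups [[0.613, 0.354], [0.521, 0.372], [0.503, 0.281], [0.594, 0.262]]
side yellow 52 [0.62929111 0.34498152 0.11830905]
side red 57 [[0.537, 0.127, 0.012], [0.541, 0.138, 0.05], [0.636, 0.192, 0.081]]
side knob 238 [0.55719074 0.31949036 0.18391842]
 dir [0.83194667 0.5548556 ] 33.70076968815493 0.06251251771977182
side hoop [[0.5843, 0.1397, 0.0822], [0.5373, 0.1252, 0.0703], [0.6371, 0.1533, 0.0873]]
side grader top 65 ((486.2198486328125, -220.8148193359375), (44.89113998413086, 154.31704711914062), 53.023963928222656)
side disp wood 4289 ((558.25390625, 316.06671142578125), (227.31991577148438, 230.857177734375), 9.384214401245117)
top table z 0.0009273148736400009
top blue rim 0 [nan nan nan] zmax [0.12749238 0.12978039 0.13029519]<stdin>:11: RuntimeWarning: Mean of empty slice.
  ret = um.true_divide(
<stdin>:19: RuntimeWarning: Mean of empty slice.
Traceback (most recent call last):
ValueError: Initial guess is outside of provided bounds
```

```bash
python3 - <<'E'
from h import *
M={}
for n in("side","top"):
    f=np.load(n+"0.npz");P=cloud(n,f['d']);H=cv2.cvtColor(f['p'],cv2.COLOR_RGB2HSV);M[n]=(f['p'],P,H)
    h,s,v=[H[...,i] for i in range(3)]
    near=(abs(P[...,1]-.4)<.3)&(abs(P[...,0]-.5)<.25)
    if n=="top":
        b=near&(h>100)&(h<125)&(s>110)&(P[...,2]>.11);print("blue",b.sum(),np.percentile(P[b],[0,100],0).round(3).tolist(),cv2.minEnclosingCircle(P[b][:,:2].astype(np.float32)*1000))
        print("hoop",P[near&(P[...,2]>.06)&(P[...,2]<.1)&(P[...,1]<.17)&(P[...,1]>.07)&(abs(P[...,0]-.56)<.08)].mean(0))
    R=(abs(P[...,0]-.5)<.2)&(P[...,1]<-.05)&(P[...,1]>-.5)
    for lo,hi in((.04,.2),(.10,.2),(.13,.2)):
        g=R&(P[...,2]>lo)&(P[...,2]<hi)&(h<25)&(s>70);g=cv2.morphologyEx(g.astype(np.uint8),cv2.MORPH_OPEN,np.ones((2,2)))
        k,l,st,_=cv2.connectedComponentsWithStats(g);i=1+st[1:,4].argmax();q=P[l==i];print(n,lo,len(q),np.round(cv2.boxPoints(cv2.minAreaRect(q[:,:2].astype(np.float32)*1000))).tolist(),cv2.minAreaRect(q[:,:2].astype(np.float32)*1000)[1:],q[:,2].max())
a=cv2.resize(M['side'][0][270:420,170:320],None,fx=4,fy=4,interpolation=cv2.INTER_CUBIC)
b=cv2.resize(M['side'][0][160:260,320:445],None,fx=1.6*1,fy=1.6,interpolation=cv2.INTER_CUBIC)
c=cv2.resize(M['top'][0][225:325,340:440],None,fx=2,fy=2,interpolation=cv2.INTER_CUBIC)
o=np.zeros((600,800,3),np.uint8);o[:600,:600]=a;o[:160,600:800]=b;o[200:400,600:800]=c
cv2.imwrite("pics/crop1.png",o[:,:,::-1])
E
```

```text
side 0.04 3172 [[60.0, 968.0], [336.0, -639.0], [611.0, -591.0], [335.0, 1016.0]] ((279.21856689453125, 1630.3221435546875), 9.734166145324707) 0.8329250721543727
side 0.1 1654 [[106.0, 979.0], [342.0, -635.0], [603.0, -597.0], [367.0, 1017.0]] ((263.7167053222656, 1631.619873046875), 8.334197044372559) 0.8329250721543727
side 0.13 163 [[369.0, -237.0], [377.0, -244.0], [449.0, -162.0], [440.0, -155.0]] ((108.30952453613281, 10.75495719909668), 48.863792419433594) 0.15583004386061122
blue 3 [[0.567, 0.363, 0.122], [0.568, 0.372, 0.13]] ((567.4261474609375, 367.3494873046875), 4.325189113616943)
hoop [0.58703432 0.13762758 0.08352004]
top 0.04 1788 [[90.0, -291.0], [370.0, -499.0], [558.0, -246.0], [278.0, -38.0]] ((315.5795593261719, 348.43292236328125), 53.366729736328125) 1.9435227224151794
top 0.1 1271 [[144.0, -202.0], [412.0, -427.0], [556.0, -256.0], [288.0, -31.0]] ((224.04579162597656, 350.3946533203125), 50.01023483276367) 1.9435227224151794
top 0.13 79 [[492.0, -316.0], [499.0, -321.0], [552.0, -256.0], [545.0, -250.0]] ((84.12513732910156, 8.682320594787598), 51.10310745239258) 0.15679851278949244
```

View pics/crop1.png

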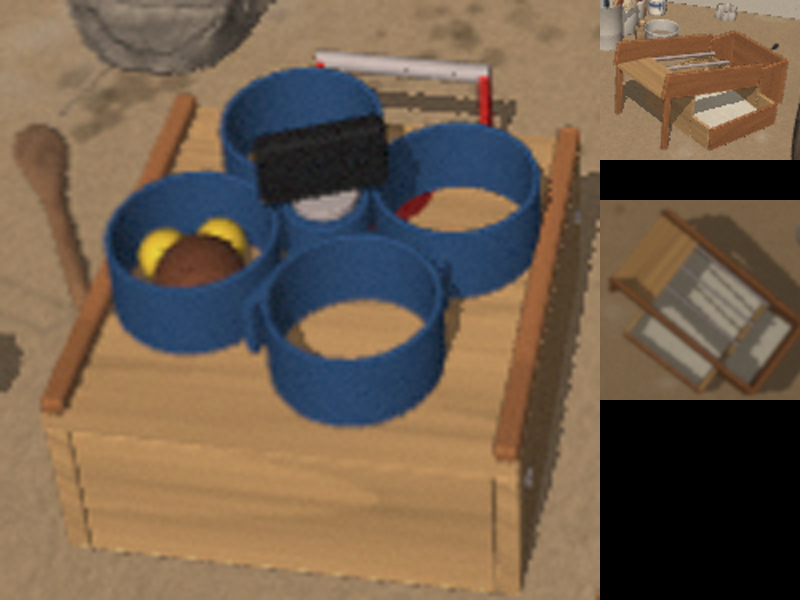

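The crop confirms that the chosen cup (crop px 195,260) holds the dark ball and both yellow ones, and that the knob bar points at that cup. The grader's head is open at its +x end (inset, left). Next I refine the grader and work out the first move.

```bash
cat >> h.py <<'E'
from scipy.spatial.transform import Rotation as Ro
def to(x,y,z,ang=None):
    "tool-axis mm shift and spin from measured pose; ang: wanted world angle (deg) of tool y"
    s=env.read_state();R=Ro.from_quat(s['eef_rot'],scalar_first=True).as_matrix()
    d=R.T@(np.array([x,y,z])-s['position'])*1000;cur=np.degrees(np.arctan2(R[1,1],R[0,1]))
    sp=0 if ang is None else ((cur-ang+90)%180-90)
    print("t",round(s['t'],2),"shift",d.round(1).tolist(),"len",round(float(np.linalg.norm(d))),"spin",round(np.radians(sp),3),"tooly",round(float(cur),1),"j7",round(float(s['joints'][6]),2))
E
python3 - <<'E'
from h import *
for n in("side","top"):
    f=np.load(n+"0.npz");P=cloud(n,f['d'])
    for lo,hi in((.02,.17),(.05,.17),(.12,.17)):
        g=(P[...,0]>.33)&(P[...,0]<.66)&(P[...,1]<-.07)&(P[...,1]>-.42)&(P[...,2]>lo)&(P[...,2]<hi)
        k,l,st,_=cv2.connectedComponentsWithStats(g.astype(np.uint8));i=1+st[1:,4].argmax();q=P[l==i]
        r=cv2.minAreaRect(q[:,:2].astype(np.float32)*1000);print(n,lo,len(q),[np.round(x,1) for x in r],np.round(cv2.boxPoints(r)).tolist())
to(.5575,.318,.226,123.7)
E
```

```text
side 0.02 3178 [array([ 409.5, -277.4]), array([236.4, 199.5]), np.float64(50.1)] [[257.0, -304.0], [410.0, -432.0], [562.0, -251.0], [409.0, -123.0]]
side 0.05 2394 [array([ 426.4, -291.5]), array([236.4, 155.6]), np.float64(50.1)] [[291.0, -332.0], [410.0, -432.0], [562.0, -251.0], [442.0, -151.0]]
side 0.12 315 [array([ 393.4, -222.1]), array([169.9,  14.8]), np.float64(50.5)] [[334.0, -283.0], [345.0, -292.0], [453.0, -161.0], [442.0, -152.0]]
top 0.02 2927 [array([ 408.1, -279.4]), array([238.6, 195.5]), np.float64(50.7)] [[257.0, -310.0], [408.0, -434.0], [559.0, -249.0], [408.0, -125.0]]
top 0.05 1826 [array([ 427.2, -292.3]), array([233.8, 149.9]), np.float64(50.5)] [[295.0, -335.0], [411.0, -430.0], [559.0, -250.0], [444.0, -154.0]]
top 0.12 160 [array([ 501. , -311.8]), array([162.1,   9.9]), np.float64(50.3)] [[445.0, -371.0], [453.0, -377.0], [557.0, -253.0], [549.0, -246.0]]
t 0.1 shift [-451.6, -168.5, 0.3] len 482 spin -0.86 tooly 74.4 j7 -0.08
```

```bash
R='{"delta_pos":[-452,-168,0],"spin":-0.86,"claw":0}'; python3 -m jog '[{"delta_pos":[-45,-17,0],"spin":-0.1,"claw":0},{"delta_pos":[-90,-34,0],"spin":-0.2,"claw":0},{"delta_pos":[-135,-51,0],"spin":-0.3,"claw":0},{"delta_pos":[-180,-68,0],"spin":-0.4,"claw":0},{"delta_pos":[-225,-85,0],"spin":-0.5,"claw":0},{"delta_pos":[-270,-102,0],"spin":-0.6,"claw":0},{"delta_pos":[-315,-119,0],"spin":-0.7,"claw":0},{"delta_pos":[-360,-136,0],"spin":-0.8,"claw":0}]' 40
python3 -c "
from h import *
to(.5575,.318,.155,123.7)"
```

```text
t: 0.9
position: [0.4793, 0.3728, 0.2265]
eef_rot: [-0.0, -0.263, 0.965, -0.0]
ft_force: [0.4, 1.1, 0.1]
gripper_width: 0.092
gripper_force: 0.0
t 0.9 shift [-39.6, -86.9, 71.5] len 119 spin -0.056 tooly 120.5 j7 1.34
```

```bash
python3 -m jog '[{"delta_pos":[-20,-44,0],"spin":-0.03,"claw":0},{"delta_pos":[-40,-87,0],"spin":-0.056,"claw":0},{"delta_pos":[-40,-87,0],"spin":-0.056,"claw":0},{"delta_pos":[-40,-87,35],"spin":-0.056,"claw":0.3},{"delta_pos":[-40,-87,71],"spin":-0.056,"claw":0.5},{"delta_pos":[-40,-87,71],"spin":-0.056,"claw":1},{"delta_pos":[-40,-87,71],"spin":-0.056,"claw":1},{"delta_pos":[-40,-87,71],"spin":-0.056,"claw":1}]' 40
python3 -m jog '[{"delta_pos":[0,0,0],"spin":0,"claw":1},{"delta_pos":[0,0,0],"spin":0,"claw":1}]'
python3 -c "
from h import *
to(.5575,.318,.155,123.7)"
```

```text
t: 1.7
position: [0.5573, 0.3202, 0.1577]
eef_rot: [0.001, -0.288, 0.958, 0.0]
ft_force: [0.2, -0.2, 0.3]
gripper_width: 0.0564
gripper_force: 0.0
t: 1.9
position: [0.5571, 0.3199, 0.1572]
eef_rot: [0.001, -0.288, 0.958, 0.0]
ft_force: [0.4, 0.4, -0.0]
gripper_width: 0.0407
gripper_force: 0.0
t 1.9 shift [0.7, -1.8, 2.2] len 3 spin -0.004 tooly 123.5 j7 1.54
```

```bash
python3 -m jog '[{"delta_pos":[0,0,0],"spin":0,"claw":1},{"delta_pos":[0,0,0],"spin":0,"claw":1},{"delta_pos":[0,0,0],"spin":0,"claw":1},{"delta_pos":[0,0,0],"spin":0,"claw":1},{"delta_pos":[0,0,0],"spin":0,"claw":1},{"delta_pos":[0,0,0],"spin":0.05,"claw":1},{"delta_pos":[0,0,0],"spin":0.12,"claw":1},{"delta_pos":[0,0,0],"spin":0.2,"claw":1}]'
python3 -m jog '[{"delta_pos":[0,0,0],"spin":0.1,"claw":1},{"delta_pos":[0,0,0],"spin":0.2,"claw":1},{"delta_pos":[0,0,0],"spin":0.3,"claw":1},{"delta_pos":[0,0,0],"spin":0.4,"claw":1},{"delta_pos":[0,0,0],"spin":0.5,"claw":1},{"delta_pos":[0,0,0],"spin":0.6,"claw":1},{"delta_pos":[0,0,0],"spin":0.7,"claw":1},{"delta_pos":[0,0,0],"spin":0.8,"claw":1}]'
python3 -m jog '[{"delta_pos":[0,0,0],"spin":0.1,"claw":1},{"delta_pos":[0,0,0],"spin":0.2,"claw":1},{"delta_pos":[0,0,0],"spin":0.3,"claw":1},{"delta_pos":[0,0,0],"spin":0.4,"claw":1},{"delta_pos":[0,0,0],"spin":0.5,"claw":1},{"delta_pos":[0,0,0],"spin":0.6,"claw":1},{"delta_pos":[0,0,0],"spin":0.7,"claw":1},{"delta_pos":[0,0,0],"spin":0.8,"claw":1}]'
python3 -m jog '[{"delta_pos":[0,0,0],"spin":0.07,"claw":1},{"delta_pos":[0,0,0],"spin":0.14,"claw":1},{"delta_pos":[0,0,0],"spin":0.2,"claw":1},{"delta_pos":[0,0,0],"spin":0.2,"claw":1},{"delta_pos":[0,0,0],"spin":0.2,"claw":1}]'
python3 - <<'E'
from h import *
to(.5575,.318,.155)
p,P,H=get("side");near=(abs(P[...,1]-.3)<.3)&(abs(P[...,0]-.5)<.25)
y=near&(H[...,0]>22)&(H[...,0]<33)&(H[...,1]>150);print(y.sum(),P[y].mean(0) if y.any() else 0)
cv2.imwrite("pics/w.png",cv2.resize(p[180:420,130:450],None,fx=2.4,fy=2.4)[:,:,::-1])
E
```

```text
t: 2.7
position: [0.5585, 0.3165, 0.156]
eef_rot: [0.001, -0.188, 0.982, -0.002]
ft_force: [4.7, -6.9, 1.3]
gripper_width: 0.0142
gripper_force: 40.0
t: 3.5
position: [0.5586, 0.3166, 0.156]
eef_rot: [0.002, 0.21, 0.978, -0.001]
ft_force: [6.1, -6.6, -1.2]
gripper_width: 0.0138
gripper_force: 40.0
t: 4.3
position: [0.5587, 0.3166, 0.156]
eef_rot: [0.002, 0.574, 0.819, -0.0]
ft_force: [7.2, -5.8, -1.4]
gripper_width: 0.0139
gripper_force: 40.0
t: 4.8
position: [0.5587, 0.3166, 0.156]
eef_rot: [0.002, 0.651, 0.759, 0.0]
ft_force: [7.3, -7.1, -1.0]
gripper_width: 0.0138
gripper_force: 40.0
t 4.8 shift [1.5, -1.0, 1.0] len 2 spin 0.0 tooly 8.7 j7 -0.19
0 0
```

View pics/w.png

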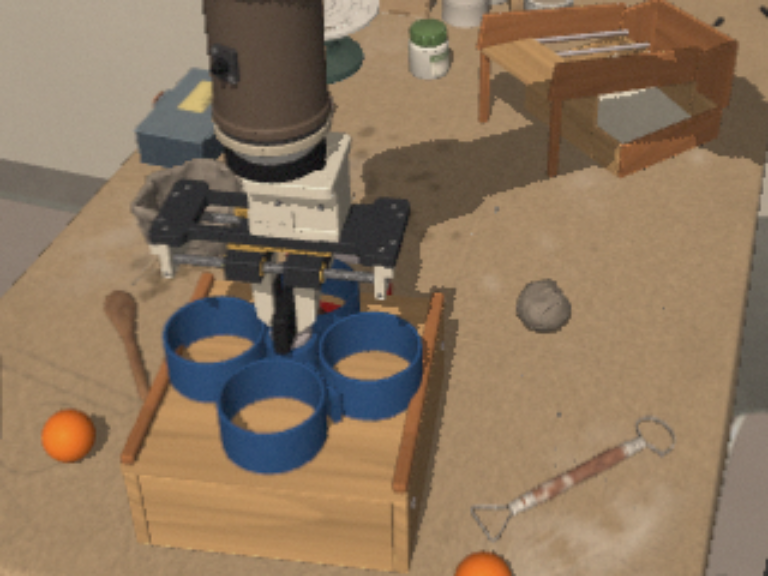

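The wheel now has cups at four right-angle places with the loaded cup towards the hoop, and no yellow is left in view. I release, rise and move out in front to check.

```bash
python3 -m jog '[{"delta_pos":[0,0,0],"spin":0,"claw":0.6},{"delta_pos":[0,0,0],"spin":0,"claw":0.6},{"delta_pos":[0,0,0],"spin":0,"claw":0.6},{"delta_pos":[0,0,-25],"spin":0,"claw":0.6},{"delta_pos":[0,0,-60],"spin":0,"claw":0.6},{"delta_pos":[-40,0,-70],"spin":0,"claw":0.65},{"delta_pos":[-85,0,-70],"spin":0,"claw":0.65},{"delta_pos":[-130,0,-70],"spin":0,"claw":0.65}]'
python3 -m jog '[{"delta_pos":[-40,0,0],"spin":0,"claw":0.65},{"delta_pos":[-80,0,0],"spin":0,"claw":0.65},{"delta_pos":[-80,0,0],"spin":0,"claw":0.65}]'
python3 - <<'E'
from h import *
S=[get("side"),get("top")]
for n,(p,P,H) in zip(("side","top"),S):
    h,s=H[...,0],H[...,1];near=(abs(P[...,1]-.3)<.3)&(abs(P[...,0]-.55)<.2)
    y=near&(h>22)&(h<33)&(s>140);print(n,"yellow",y.sum(),P[y].mean(0).round(3) if y.any() else 0)
    b=(abs(P[...,1]-.14)<.03)&(abs(P[...,0]-.585)<.05)&(P[...,2]>.07)&(P[...,2]<.095);q=P[b]
    if len(q)>5:
        e=np.linalg.svd(q[:,:2]-q[:,:2].mean(0))[2][0];print("hoop",len(q),q.mean(0).round(4),np.degrees(np.arctan2(e[1],e[0])),np.percentile(q,[2,98],0).round(3).tolist())
a=np.array([np.cos(np.radians(-81)),np.sin(np.radians(-81))]);q=np.array([.5587,.3166])+.160*a;print(q);to(q[0],q[1],.058,9)
A=cv2.resize(S[0][0][250:400,170:320],None,fx=4,fy=4);B=cv2.resize(S[1][0][195:275,160:260],None,fx=2,fy=2)
o=np.zeros((600,800,3),np.uint8);o[:,:600]=A;o[:160,600:]=B;cv2.imwrite("pics/w2.png",o[:,:,::-1])
E
```

```text
t: 5.65
position: [0.5766, 0.1904, 0.2264]
eef_rot: [0.0, 0.649, 0.76, 0.001]
ft_force: [0.8, -1.3, 0.0]
gripper_width: 0.0321
gripper_force: 0.0
t: 5.95
position: [0.5896, 0.1047, 0.2265]
eef_rot: [0.001, 0.654, 0.757, -0.0]
ft_force: [-0.6, -0.6, -0.4]
gripper_width: 0.0322
gripper_force: 0.0
side yellow 0 0
hoop 190 [0.5796 0.1385 0.0826] -170.8278282418222 [[0.539, 0.126, 0.072], [0.633, 0.15, 0.087]]
top yellow 1 [0.595 0.281 0.032]
[0.58372951 0.15856987]
t 6.05 shift [47.5, 2.1, 168.0] len 175 spin -0.004 tooly 8.8 j7 0.11
```

View pics/w2.png

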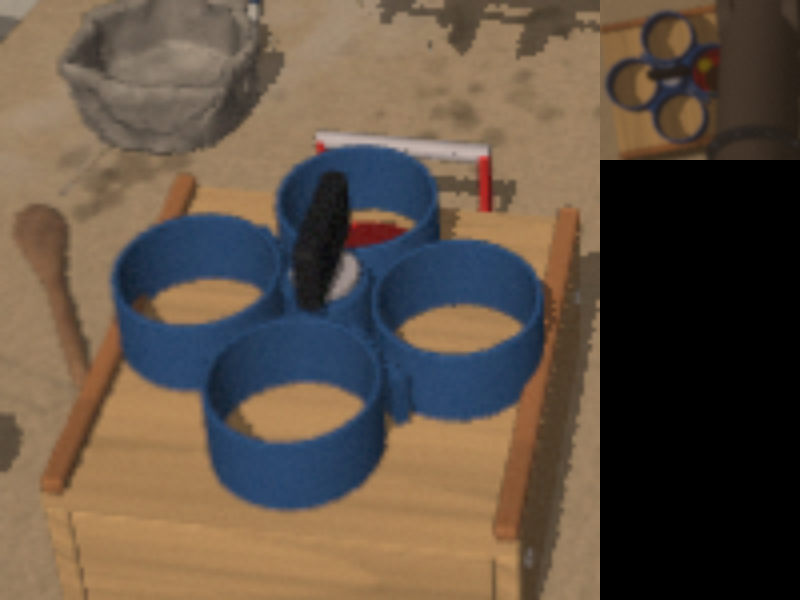

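The wheel sits squarely with its cup over the hole, the red tray floor shows through it, and the top view shows yellow at z 0.032, so the balls have dropped in. The deck leaves too little room for the gripper body to close across the bar, so I hook the bar from behind with both fingers and draw.

```bash
python3 -m jog '[{"delta_pos":[25,2,0],"spin":0,"claw":0.65},{"delta_pos":[50,2,0],"spin":0,"claw":0.65},{"delta_pos":[50,2,10],"spin":0,"claw":0.65},{"delta_pos":[50,2,55],"spin":0,"claw":0.65},{"delta_pos":[50,2,100],"spin":0,"claw":0.65},{"delta_pos":[50,2,135],"spin":0,"claw":0.65},{"delta_pos":[50,2,165],"spin":0,"claw":0.65},{"delta_pos":[50,2,165],"spin":0,"claw":0.65}]'
python3 -m jog '[{"delta_pos":[-2,0,0],"spin":0,"claw":0.65},{"delta_pos":[-5,0,0],"spin":0,"claw":0.65},{"delta_pos":[-10,0,0],"spin":0,"claw":0.65},{"delta_pos":[-18,0,0],"spin":0,"claw":0.65},{"delta_pos":[-28,0,0],"spin":0,"claw":0.65},{"delta_pos":[-40,0,0],"spin":0,"claw":0.65}]'
```

```text
t: 6.85
position: [0.5797, 0.1623, 0.0566]
eef_rot: [-0.002, 0.649, 0.76, -0.003]
ft_force: [-0.2, -0.7, -0.4]
gripper_width: 0.0323
gripper_force: 0.0
t: 7.45
position: [0.5903, 0.1236, 0.0623]
eef_rot: [-0.0, 0.65, 0.76, 0.002]
ft_force: [-0.9, 4.4, 4.6]
gripper_width: 0.0322
gripper_force: 2.6
```

```bash
python3 -m jog '[{"delta_pos":[-12,0,0],"spin":0,"claw":0.65},{"delta_pos":[-24,0,0],"spin":0,"claw":0.65},{"delta_pos":[-36,0,0],"spin":0,"claw":0.65},{"delta_pos":[-48,0,0],"spin":0,"claw":0.65},{"delta_pos":[-60,0,0],"spin":0,"claw":0.65},{"delta_pos":[-72,0,0],"spin":0,"claw":0.65},{"delta_pos":[-84,0,0],"spin":0,"claw":0.65},{"delta_pos":[-96,0,0],"spin":0,"claw":0.65}]'
python3 -m jog '[{"delta_pos":[-12,0,0],"spin":0,"claw":0.65},{"delta_pos":[-24,0,0],"spin":0,"claw":0.65},{"delta_pos":[-36,0,0],"spin":0,"claw":0.65},{"delta_pos":[-46,0,0],"spin":0,"claw":0.65},{"delta_pos":[-54,0,0],"spin":0,"claw":0.65},{"delta_pos":[-60,0,0],"spin":0,"claw":0.65},{"delta_pos":[-64,0,0],"spin":0,"claw":0.65},{"delta_pos":[-66,0,0],"spin":0,"claw":0.65}]'
python3 -m jog '[{"delta_pos":[4,0,0],"spin":0,"claw":0.65},{"delta_pos":[6,0,0],"spin":0,"claw":0.65},{"delta_pos":[6,0,-20],"spin":0,"claw":0.65},{"delta_pos":[6,0,-60],"spin":0,"claw":0.65},{"delta_pos":[6,0,-100],"spin":0,"claw":0.65},{"delta_pos":[45,0,-130],"spin":0,"claw":0.65},{"delta_pos":[90,0,-130],"spin":0,"claw":0.65},{"delta_pos":[130,0,-130],"spin":0,"claw":0.65}]'
python3 - <<'E'
from h import *
S=[get("side"),get("top")]
for n,(p,P,H) in zip(("side","top"),S):
    h,s,v=H[...,0],H[...,1],H[...,2];near=(abs(P[...,1]-.05)<.2)&(abs(P[...,0]-.6)<.2)
    y=near&(h>22)&(h<33)&(s>140);print(n,"yellow",y.sum(),P[y].mean(0).round(3) if y.any() else 0)
    b=near&(P[...,1]<.02)&(P[...,2]>.065)&(P[...,2]<.095);q=P[b]
    if len(q)>5:
        e=np.linalg.svd(q[:,:2]-q[:,:2].mean(0))[2][0];print("hoop",len(q),q.mean(0).round(4),np.degrees(np.arctan2(e[1],e[0])),np.percentile(q,[2,98],0).round(3).tolist())
    k=near&(v<50)&(P[...,2]>.03)&(P[...,2]<.07)&(P[...,1]>.05)&(P[...,1]<.2);q=P[k];print("fin?",len(q),q.mean(0).round(3) if len(q) else 0)
o=np.zeros((600,800,3),np.uint8);A=cv2.resize(S[0][0][200:400,150:410],None,fx=3,fy=3);o[:600,:780]=A;cv2.imwrite("pics/w3.png",o[:,:,::-1])
E
```

```text
t: 8.25
position: [0.605, 0.028, 0.0622]
eef_rot: [0.0, 0.65, 0.76, 0.002]
ft_force: [-1.7, 5.8, 5.6]
gripper_width: 0.0322
gripper_force: 2.8
t: 9.05
position: [0.6143, -0.0381, 0.0608]
eef_rot: [-0.0, 0.65, 0.76, 0.0]
ft_force: [-0.6, 4.2, 5.0]
gripper_width: 0.0326
gripper_force: 2.4
t: 9.85
position: [0.5943, 0.0922, 0.1918]
eef_rot: [0.001, 0.65, 0.76, 0.001]
ft_force: [0.2, 0.6, -0.6]
gripper_width: 0.0324
gripper_force: 0.0
side yellow 0 0
hoop 193 [ 0.6164 -0.0521  0.0811] -171.7845426814816 [[0.567, -0.063, 0.067], [0.665, -0.041, 0.088]]
fin? 25 [0.589 0.114 0.059]
top yellow 0 0
hoop 116 [ 0.6194 -0.0528  0.083 ] -166.30302085911242 [[0.568, -0.066, 0.068], [0.731, -0.013, 0.093]]
fin? 10 [0.777 0.096 0.038]
```

View pics/w3.png

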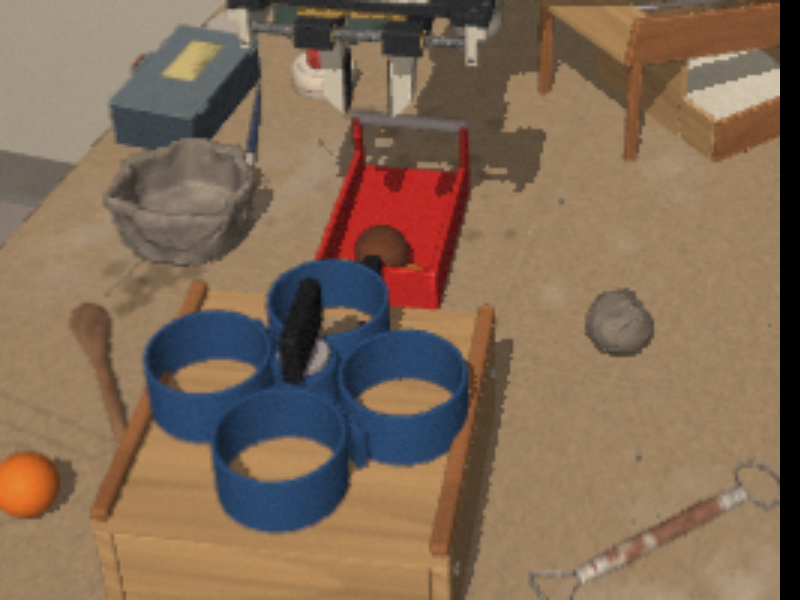

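The tray is out on the table with the dark ball and some yellow at its back (crop px 383,248 and 410,268). The fin's top shows at (372,265). Next I take the fin.

```bash
python3 -c "
from h import *
to(.5875,.129,.028,8.8)"
```

```text
t 9.95 shift [30.7, -0.1, 162.2] len 165 spin 0.011 tooly 9.4 j7 0.15
```

```bash
python3 -m jog '[{"delta_pos":[31,0,0],"spin":0.01,"claw":0.6},{"delta_pos":[31,0,35],"spin":0.01,"claw":0.6},{"delta_pos":[31,0,80],"spin":0.01,"claw":0.6},{"delta_pos":[31,0,120],"spin":0.01,"claw":0.6},{"delta_pos":[31,0,150],"spin":0.01,"claw":0.6},{"delta_pos":[31,0,162],"spin":0.01,"claw":0.6},{"delta_pos":[31,0,162],"spin":0.01,"claw":1},{"delta_pos":[31,0,162],"spin":0.01,"claw":1}]' 60
python3 -m jog '[{"delta_pos":[0,0,0],"spin":0,"claw":1},{"delta_pos":[0,0,0],"spin":0,"claw":1},{"delta_pos":[0,0,0],"spin":0,"claw":1},{"delta_pos":[0,0,-1],"spin":0,"claw":1},{"delta_pos":[0,0,-3],"spin":0,"claw":1},{"delta_pos":[0,0,-6],"spin":0,"claw":1},{"delta_pos":[0,0,-9],"spin":0,"claw":1},{"delta_pos":[0,0,-12],"spin":0,"claw":1}]'
cat > hoop.py <<'E'
from h import *
p,P,H=get("side");s=env.read_state();T=s['position'];R=Ro.from_quat(s['eef_rot'],scalar_first=True).as_matrix()
f=-R[:2,0];w=R[:2,1]
D=P[...,:2]-T[:2];a=D@f;l=D@w
m=(abs(l)<.06)&(a>.10)&(a<.24)&(P[...,2]>.03)
# steel bar: grey, low saturation
b=m&(H[...,1]<70);q=P[b]
if len(q): 
    z=q[:,2];print("bar n",len(q),"a",np.median(a[b]).round(4),"z",np.percentile(z,[10,50,90]).round(4),"l",np.percentile(l[b],[2,98]).round(3))
y=(H[...,0]>20)&(H[...,0]<33)&(H[...,1]>140)&(abs(l)<.2)&(abs(a)<.5);print("yellow",y.sum(),P[y].mean(0).round(3) if y.any() else 0)
d=(abs(l)<.05)&(a>.0)&(a<.24)&(H[...,0]<15)&(H[...,1]>60)&(H[...,1]<190)&(H[...,2]<130)&(P[...,2]>.02);print("dark",d.sum(),a[d].mean().round(3) if d.any() else 0)
print("T",T.round(4),"t",round(s['t'],2),"F",s['ft_force'].round(1),"wt",s['wrist_torque'].round(2),"w",s['gripper_width'])
E
python3 hoop.py
```

```text
t: 10.75
position: [0.5903, 0.1208, 0.0298]
eef_rot: [0.001, 0.654, 0.756, 0.0]
ft_force: [1.3, 1.3, 0.1]
gripper_width: 0.0251
gripper_force: 0.0
t: 11.55
position: [0.5893, 0.1211, 0.0409]
eef_rot: [-0.0, 0.654, 0.756, -0.0]
ft_force: [0.1, -0.2, -3.6]
gripper_width: 0.0139
gripper_force: 60.0
bar n 49 a 0.1754 z [0.0882 0.0934 0.097 ] l [-0.051 -0.022]
yellow 2 [0.567 0.08  0.045]
dark 120 0.062
T [0.5896 0.1211 0.0414] t 11.6 F [-0.1  0.5 -2.9] wt [ 0.06  0.02 -0.02] w 0.013803280666159767
```

The tray lifts level (the bar rose 12 mm with the hand), but I hold the fin about 8 mm too near the back wall to tip freely. I set it down and regrip further back.

```bash
python3 -m jog '[{"delta_pos":[0,0,4],"spin":0,"claw":1},{"delta_pos":[0,0,8],"spin":0,"claw":1},{"delta_pos":[0,0,12],"spin":0,"claw":1},{"delta_pos":[0,0,12],"spin":0,"claw":1},{"delta_pos":[0,0,12],"spin":0,"claw":0.75},{"delta_pos":[0,0,12],"spin":0,"claw":0.75},{"delta_pos":[5,0,10],"spin":0,"claw":0.75},{"delta_pos":[10,0,9],"spin":0,"claw":0.75}]' 60
python3 -m jog '[{"delta_pos":[0,0,0],"spin":0,"claw":0.75},{"delta_pos":[0,0,0],"spin":0,"claw":1},{"delta_pos":[0,0,0],"spin":0,"claw":1},{"delta_pos":[0,0,0],"spin":0,"claw":1},{"delta_pos":[0,0,-2],"spin":0,"claw":1},{"delta_pos":[0,0,-5],"spin":0,"claw":1},{"delta_pos":[0,0,-9],"spin":0,"claw":1},{"delta_pos":[0,0,-14],"spin":0,"claw":1}]'
python3 hoop.py
```

```text
t: 12.4
position: [0.5881, 0.1313, 0.0316]
eef_rot: [0.0, 0.654, 0.756, -0.0]
ft_force: [-0.3, 1.5, 0.3]
gripper_width: 0.0228
gripper_force: 0.0
t: 13.2
position: [0.5879, 0.1309, 0.046]
eef_rot: [-0.0, 0.654, 0.756, -0.0]
ft_force: [-0.3, -0.7, -2.6]
gripper_width: 0.0139
gripper_force: 60.0
bar n 50 a 0.1849 z [0.0922 0.0975 0.1002] l [-0.052 -0.02 ]
yellow 2 [0.567 0.08  0.048]
dark 134 0.071
T [0.5884 0.131  0.0469] t 13.25 F [ 0.8 -0.7 -2.5] wt [0.09 0.04 0.05] w 0.01383391131915402
```

Level and firm. Next I lift it above the grader walls and carry it there.

```bash
python3 -m jog '[{"delta_pos":[0,0,-8],"spin":0,"claw":1},{"delta_pos":[0,0,-24],"spin":0,"claw":1},{"delta_pos":[0,0,-48],"spin":0,"claw":1},{"delta_pos":[0,0,-75],"spin":0,"claw":1},{"delta_pos":[0,0,-102],"spin":0,"claw":1},{"delta_pos":[0,0,-128],"spin":0,"claw":1},{"delta_pos":[0,0,-148],"spin":0,"claw":1},{"delta_pos":[0,0,-156],"spin":0,"claw":1}]'
python3 hoop.py; python3 -c "
from h import *
to(.609,-.071,.202,-39.7)"
```

```text
t: 14.05
position: [0.5889, 0.131, 0.2043]
eef_rot: [0.001, 0.654, 0.756, 0.001]
ft_force: [1.3, 0.4, -3.1]
gripper_width: 0.0138
gripper_force: 60.0
bar n 55 a 0.185 z [0.2506 0.2546 0.2578] l [-0.049 -0.021]
yellow 0 0
dark 200 0.06
T [0.589  0.1311 0.2044] t 14.1 F [ 0.9  0.5 -2.6] wt [0.13 0.   0.03] w 0.01353417942203678
t 14.1 shift [-202.8, -9.4, 2.2] len 203 spin 0.838 tooly 8.3 j7 0.07
```

```bash
python3 -m jog '[{"delta_pos":[-5,0,0],"spin":0.03,"claw":1},{"delta_pos":[-15,-1,0],"spin":0.08,"claw":1},{"delta_pos":[-30,-2,0],"spin":0.15,"claw":1},{"delta_pos":[-50,-3,0],"spin":0.22,"claw":1},{"delta_pos":[-72,-4,0],"spin":0.3,"claw":1},{"delta_pos":[-94,-5,0],"spin":0.38,"claw":1},{"delta_pos":[-115,-6,0],"spin":0.46,"claw":1},{"delta_pos":[-134,-6,0],"spin":0.54,"claw":1}]'
python3 -c "
from h import *
to(.609,-.071,.202,-39.7)"
```

```text
t: 14.9
position: [0.6008, -0.0055, 0.2011]
eef_rot: [0.0, 0.834, 0.551, -0.001]
ft_force: [-0.1, 0.1, -3.0]
gripper_width: 0.0137
gripper_force: 60.0
t 14.9 shift [-57.0, 33.2, -0.9] len 66 spin 0.29 tooly -23.1 j7 -0.17
```

```bash
python3 -m jog '[{"delta_pos":[-13,7,0],"spin":0.07,"claw":1},{"delta_pos":[-24,13,0],"spin":0.13,"claw":1},{"delta_pos":[-33,18,0],"spin":0.18,"claw":1},{"delta_pos":[-39,22,0],"spin":0.22,"claw":1},{"delta_pos":[-43,24,0],"spin":0.25,"claw":1},{"delta_pos":[-45,25,0],"spin":0.26,"claw":1},{"delta_pos":[-45,25,0],"spin":0.26,"claw":1}]'
python3 hoop.py; python3 - <<'E'
from h import *
to(.609,-.071,.154,-39.7)
p,P,H=get("top");np.savez("top1.npz",p=p)
q,_,_=get("side")
o=np.zeros((600,800,3),np.uint8);o[:300,:450]=cv2.resize(q[140:290,260:485],None,fx=2,fy=2);o[300:,:450]=cv2.resize(p[180:330,320:470],(450,300));cv2.imwrite("pics/w4.png",o[:,:450,::-1])
E
```

```text
t: 15.6
position: [0.6072, -0.0535, 0.2017]
eef_rot: [-0.0, 0.897, 0.442, -0.0]
ft_force: [0.1, 0.4, -2.4]
gripper_width: 0.0136
gripper_force: 60.0
bar n 120 a 0.1849 z [0.2485 0.2536 0.2558] l [-0.051  0.046]
yellow 4 [ 0.531 -0.047  0.376]
dark 534 0.038
T [ 0.6072 -0.0531  0.2017] t 15.65 F [ 0.3 -0.8 -3.7] wt [ 0.06 -0.04 -0.02] w 0.013780210926094714
t 15.65 shift [-13.1, 12.3, 47.7] len 51 spin 0.039 tooly -37.5 j7 -0.3
```

View pics/w4.png

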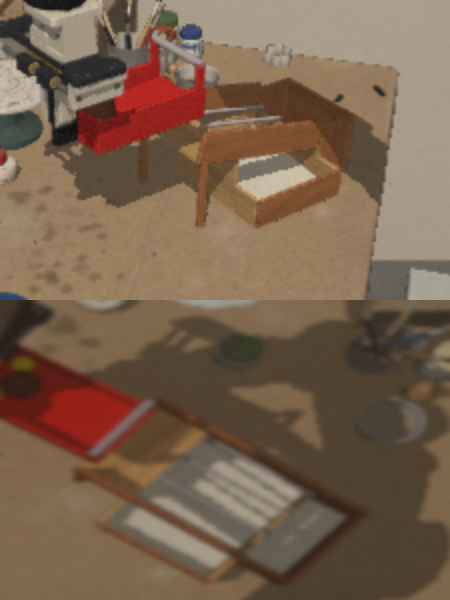

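The tray is over the head end, level, with the dark and yellow balls at its back (lower image 22,370). I descend to just above the board.

```bash
python3 -m jog '[{"delta_pos":[-5,5,0],"spin":0.02,"claw":1},{"delta_pos":[-10,10,0],"spin":0.04,"claw":1},{"delta_pos":[-13,12,5],"spin":0.04,"claw":1},{"delta_pos":[-13,12,15],"spin":0.04,"claw":1},{"delta_pos":[-13,12,27],"spin":0.04,"claw":1},{"delta_pos":[-13,12,38],"spin":0.04,"claw":1},{"delta_pos":[-13,12,45],"spin":0.04,"claw":1},{"delta_pos":[-13,12,45],"spin":0.04,"claw":1}]'
python3 hoop.py; python3 - <<'E'
from h import *
to(.609,-.071,.150,-39.7)
p,P,H=get("top");g=(P[...,0]>.38)&(P[...,0]<.62)&(P[...,1]<-.1)&(P[...,1]>-.42)
u=np.array([.639,.769]);w=np.array([-.769,.639]);o=np.array([.4116,-.3087]);A=(P[...,:2]-o)@u;L=(P[...,:2]-o)@w
# head walls vs red tray across at own x 115..135
s=g&(A>.08)&(A<.14)
r=s&(H[...,1]>180)&((H[...,0]<6)|(H[...,0]>174));print("red L",np.percentile(L[r],[1,99]).round(4) if r.any() else 0)
k=s&(P[...,2]>.14)&(H[...,0]>6)&(H[...,0]<20)&(abs(L)>.055);print("walls L",np.unique(L[k].round(3)))
E
```

```text
t: 16.55
position: [0.608, -0.0708, 0.1552]
eef_rot: [-0.001, 0.906, 0.424, -0.001]
ft_force: [0.0, -0.1, -3.0]
gripper_width: 0.0137
gripper_force: 60.0
bar n 113 a 0.1859 z [0.2015 0.2068 0.2094] l [-0.053  0.046]
yellow 2 [ 0.557 -0.087  0.159]
dark 529 0.033
T [ 0.6084 -0.0711  0.156 ] t 16.6 F [ 1.1 -0.9 -2.8] wt [ 0.07 -0.03 -0.02] w 0.013681732281356985
t 16.6 shift [0.4, 0.4, 6.0] len 6 spin -0.002 tooly -39.8 j7 -0.27
red L [-0.0494  0.0519]
walls L [-0.075 -0.074 -0.073 -0.072 -0.071 -0.07  -0.069 -0.068 -0.067 -0.066
  0.065  0.066  0.067  0.068  0.069  0.07   0.071  0.072  0.073  0.074]
```

Centred between the walls. Now I ease the grip so the mouth swings down about the pads.

```bash
python3 -m jog '[{"delta_pos":[0,0,0],"spin":0,"claw":1},{"delta_pos":[0,0,0],"spin":0,"claw":1}]' 20 | tail -1; python3 hoop.py | grep bar
python3 -m jog '[{"delta_pos":[0,0,0],"spin":0,"claw":1},{"delta_pos":[0,0,0],"spin":0,"claw":1}]' 10 | tail -1;  python3 hoop.py | grep -E "bar|T "
```

```text
gripper_force: 20.0
bar n 109 a 0.1857 z [0.2033 0.2088 0.2111] l [-0.049  0.046]
gripper_force: 10.0
bar n 111 a 0.1873 z [0.1881 0.1924 0.1952] l [-0.05   0.046]
T [ 0.6089 -0.0713  0.157 ] t 17.15 F [-0.9  0.3 -2. ] wt [0.   0.06 0.05] w 0.013817173819909713
```

```bash
python3 -m jog '[{"delta_pos":[-1,0,-2],"spin":0,"claw":1},{"delta_pos":[-2,0,-4],"spin":0,"claw":1},{"delta_pos":[-3,0,-6],"spin":0,"claw":1},{"delta_pos":[-4,0,-8],"spin":0,"claw":1},{"delta_pos":[-5,0,-10],"spin":0,"claw":1},{"delta_pos":[-6,0,-12],"spin":0,"claw":1},{"delta_pos":[-7,0,-14],"spin":0,"claw":1},{"delta_pos":[-8,0,-16],"spin":0,"claw":1}]' 10; python3 hoop.py
python3 -m jog '[{"delta_pos":[0,0,0],"spin":0,"claw":1},{"delta_pos":[0,0,0],"spin":0,"claw":1},{"delta_pos":[0,0,0],"spin":0,"claw":1}]' ; python3 hoop.py
```

```text
t: 17.95
position: [0.6036, -0.0774, 0.1729]
eef_rot: [-0.0, 0.906, 0.424, 0.0]
ft_force: [0.5, -1.2, -2.1]
gripper_width: 0.0143
gripper_force: 10.0
bar n 110 a 0.1878 z [0.1869 0.1922 0.1945] l [-0.048  0.046]
yellow 3 [ 0.55  -0.103  0.167]
dark 612 0.045
T [ 0.6037 -0.0777  0.1732] t 18.0 F [ 0.1 -0.1 -2.4] wt [-0.02  0.04 -0.02] w 0.013915753994609125
t: 18.3
position: [0.6037, -0.0774, 0.1727]
eef_rot: [0.0, 0.906, 0.424, -0.0]
ft_force: [0.1, -0.4, -2.1]
gripper_width: 0.0141
gripper_force: 10.0
bar n 106 a 0.188 z [0.1875 0.1917 0.1945] l [-0.048  0.047]
yellow 59 [ 0.568 -0.143  0.168]
dark 654 0.073
T [ 0.6037 -0.0774  0.1727] t 18.35 F [-0.8 -0.2 -0.8] wt [-0.16  0.12  0.01] w 0.013748760723934349
```

```bash
python3 -m jog '[{"delta_pos":[0,0,0],"spin":0,"claw":1},{"delta_pos":[-1,0,-2],"spin":0,"claw":1},{"delta_pos":[-2,0,-4],"spin":0,"claw":1},{"delta_pos":[-3,0,-6],"spin":0,"claw":1},{"delta_pos":[-4,0,-9],"spin":0,"claw":1},{"delta_pos":[-6,0,-12],"spin":0,"claw":1},{"delta_pos":[-8,0,-15],"spin":0,"claw":1},{"delta_pos":[-10,0,-18],"spin":0,"claw":1}]' ; python3 hoop.py
python3 -m jog '[{"delta_pos":[-2,0,-3],"spin":0,"claw":1},{"delta_pos":[-4,0,-6],"spin":0,"claw":1},{"delta_pos":[-6,0,-9],"spin":0,"claw":1},{"delta_pos":[-8,0,-11],"spin":0,"claw":1},{"delta_pos":[-8,0,-11],"spin":0,"claw":1},{"delta_pos":[-8,0,-11],"spin":0,"claw":1},{"delta_pos":[-8,0,-11],"spin":0,"claw":1},{"delta_pos":[-8,0,-11],"spin":0,"claw":1}]' ; python3 hoop.py
python3 - <<'E'
from h import *
p,P,H=get("top");q,Q,G=get("side")
u=np.array([.639,.769]);w=np.array([-.769,.639]);o=np.array([.4116,-.3087])
for P,H in((P,H),(Q,G)):
    A=(P[...,:2]-o)@u;L=(P[...,:2]-o)@w;y=(abs(A)<.35)&(abs(L)<.2)&(H[...,0]>20)&(H[...,0]<33)&(H[...,1]>140)
    n,l,st,c=cv2.connectedComponentsWithStats(y.astype(np.uint8))
    for i in range(1,n):
        if st[i,4]>3:print("yellow",st[i,4],np.median(A[l==i]).round(3),np.median(L[l==i]).round(3),np.median(P[...,2][l==i]).round(3))
im=np.zeros((600,450,3),np.uint8);im[:300]=cv2.resize(q[140:290,260:485],None,fx=2,fy=2);im[300:]=cv2.resize(p[180:330,320:470],(450,300));cv2.imwrite("pics/w5.png",im[:,:,::-1])
E
```

```text
t: 19.15
position: [0.5971, -0.0853, 0.1911]
eef_rot: [-0.0, 0.906, 0.424, 0.0]
ft_force: [-0.2, -0.5, -2.0]
gripper_width: 0.0137
gripper_force: 10.0
bar n 108 a 0.1866 z [0.1933 0.1982 0.2009] l [-0.048  0.044]
yellow 55 [ 0.342 -0.27   0.037]
dark 455 0.035
T [ 0.5971 -0.0857  0.1916] t 19.2 F [-1.5 -0.9 -2.6] wt [-0.07  0.04  0.01] w 0.01419474971671254
t: 20.0
position: [0.5921, -0.0911, 0.2016]
eef_rot: [-0.0, 0.906, 0.424, -0.0]
ft_force: [-0.6, 0.3, -3.3]
gripper_width: 0.0144
gripper_force: 10.0
bar n 108 a 0.1871 z [0.1992 0.205  0.208 ] l [-0.05   0.042]
yellow 66 [ 0.312 -0.3    0.05 ]
dark 432 0.036
T [ 0.5921 -0.0911  0.2016] t 20.05 F [ 0.2  0.1 -2.4] wt [ 0.02  0.06 -0.01] w 0.013717240963594956
yellow 69 -0.071 0.089 0.037
yellow 61 -0.067 0.079 0.033
```

View pics/w5.png

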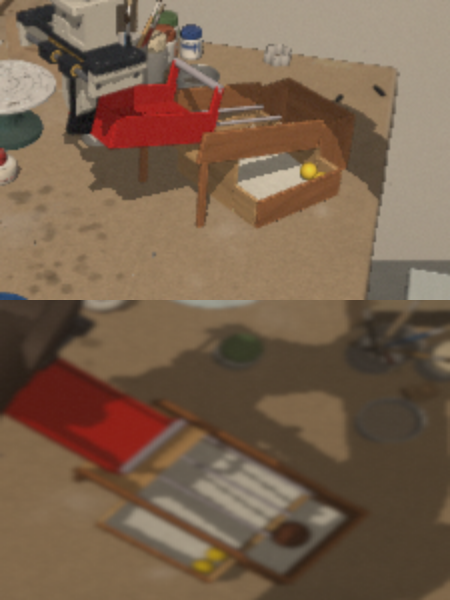

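The picture shows both yellow balls in the side lane (lower 205,565 and 216,553), the dark ball in the end box (290,532) and the tray empty. I firm the grip, back out and carry the tray to free table.

```bash
python3 -m jog '[{"delta_pos":[0,0,0],"spin":0,"claw":1},{"delta_pos":[0,0,0],"spin":0,"claw":1},{"delta_pos":[3,0,-12],"spin":0,"claw":1},{"delta_pos":[10,0,-30],"spin":0,"claw":1},{"delta_pos":[25,0,-45],"spin":0,"claw":1},{"delta_pos":[50,0,-55],"spin":0,"claw":1},{"delta_pos":[75,0,-55],"spin":0,"claw":1},{"delta_pos":[100,0,-55],"spin":0,"claw":1}]' 60; python3 hoop.py; python3 -c "
from h import *
to(.605,.080,.115,-39.7)"
```

```text
t: 20.95
position: [0.6572, -0.0134, 0.2583]
eef_rot: [0.0, 0.906, 0.424, 0.001]
ft_force: [0.3, -1.1, -2.3]
gripper_width: 0.0133
gripper_force: 60.0
bar n 119 a 0.1926 z [0.2561 0.2611 0.2637] l [-0.051  0.046]
yellow 64 [ 0.311 -0.304  0.042]
dark 580 0.025
T [ 0.6595 -0.0081  0.2573] t 21.0 F [ 1.5  6.3 -3.3] wt [ 0.48 -0.11 -0.05] w 0.013850584194938035
t 21.0 shift [32.8, -98.1, 142.4] len 176 spin 0.003 tooly -39.5 j7 -0.43
```

```bash
python3 -m jog '[{"delta_pos":[10,-15,0],"spin":0,"claw":1},{"delta_pos":[20,-45,0],"spin":0,"claw":1},{"delta_pos":[28,-75,10],"spin":0,"claw":1},{"delta_pos":[28,-95,30],"spin":0,"claw":1},{"delta_pos":[28,-98,60],"spin":0,"claw":1},{"delta_pos":[28,-98,95],"spin":0,"claw":1},{"delta_pos":[28,-98,125],"spin":0,"claw":1},{"delta_pos":[28,-98,140],"spin":0,"claw":1}]' 60; python3 hoop.py; python3 -c "
from h import *
to(.605,.080,.033,-39.7)"
```

```text
t: 21.8
position: [0.5978, 0.0703, 0.1151]
eef_rot: [-0.0, 0.906, 0.424, -0.001]
ft_force: [-0.5, 0.4, -3.1]
gripper_width: 0.0138
gripper_force: 60.0
bar n 125 a 0.1872 z [0.1146 0.1189 0.1212] l [-0.048  0.046]
yellow 61 [ 0.307 -0.31   0.032]
dark 491 0.026
T [0.5973 0.0701 0.1138] t 21.85 F [-1.6  0.3 -4.4] wt [0.02 0.12 0.02] w 0.013303415785909933
t 21.85 shift [12.8, -0.2, 80.7] len 82 spin -0.002 tooly -39.8 j7 -0.48
```

Clear table below. I lower with a light grip so the mouth lands first and the tray swings level.

```bash
python3 -m jog '[{"delta_pos":[0,0,10],"spin":0,"claw":1},{"delta_pos":[0,0,20],"spin":0,"claw":1},{"delta_pos":[0,0,30],"spin":0,"claw":1},{"delta_pos":[3,0,38],"spin":0,"claw":1},{"delta_pos":[5,0,46],"spin":0,"claw":1},{"delta_pos":[8,0,54],"spin":0,"claw":1},{"delta_pos":[11,0,62],"spin":0,"claw":1},{"delta_pos":[14,0,70],"spin":0,"claw":1}]' 12
python3 -m jog '[{"delta_pos":[1,0,4],"spin":0,"claw":1},{"delta_pos":[2,0,8],"spin":0,"claw":1},{"delta_pos":[2,0,10],"spin":0,"claw":1},{"delta_pos":[2,0,10],"spin":0,"claw":1}]'; python3 hoop.py
```

```text
t: 22.65
position: [0.6082, 0.081, 0.0462]
eef_rot: [0.0, 0.906, 0.424, 0.0]
ft_force: [0.8, 0.2, -1.2]
gripper_width: 0.0134
gripper_force: 12.0
t: 23.05
position: [0.6089, 0.082, 0.0366]
eef_rot: [-0.0, 0.906, 0.424, -0.0]
ft_force: [0.3, 0.3, -2.5]
gripper_width: 0.0139
gripper_force: 12.0
bar n 127 a 0.1863 z [0.08   0.0837 0.0869] l [-0.051  0.047]
yellow 51 [ 0.309 -0.309  0.032]
dark 485 0.021
T [0.6089 0.0819 0.0367] t 23.1 F [ 0.3  0.9 -0.8] wt [-0.    0.02  0.02] w 0.0137650702952634
```

```bash
python3 -m jog '[{"delta_pos":[0,0,2],"spin":0,"claw":1},{"delta_pos":[0,0,4],"spin":0,"claw":1},{"delta_pos":[0,0,4],"spin":0,"claw":1},{"delta_pos":[0,0,4],"spin":0,"claw":0.7},{"delta_pos":[0,0,4],"spin":0,"claw":0.7},{"delta_pos":[0,0,4],"spin":0,"claw":0.7}]'; python3 hoop.py
python3 -m jog '[{"delta_pos":[0,0,-15],"spin":0,"claw":0.7},{"delta_pos":[0,0,-45],"spin":0,"claw":0.7},{"delta_pos":[0,0,-90],"spin":0,"claw":0.7},{"delta_pos":[0,0,-135],"spin":0,"claw":0.7},{"delta_pos":[0,0,-180],"spin":0,"claw":0.7},{"delta_pos":[0,0,-200],"spin":0,"claw":0.7},{"delta_pos":[0,0,-200],"spin":0,"claw":0.7}]'
python3 - <<'E'
from h import *
p,P,H=get("top");q,Q,G=get("side")
m=((G[...,0]<6)|(G[...,0]>174))&(G[...,1]>170)&(Q[...,1]<.2)&(Q[...,1]>-.15)&(abs(Q[...,0]-.55)<.15);print("red z",np.percentile(Q[m][:,2],[1,50,90,99]).round(3))
cv2.imwrite("pics/end.png",cv2.resize(q[140:440,60:460],None,fx=2,fy=2)[:,:,::-1])
E
```

```text
t: 23.7
position: [0.6091, 0.082, 0.0328]
eef_rot: [0.0, 0.906, 0.424, 0.0]
ft_force: [-0.3, -0.1, -0.3]
gripper_width: 0.0269
gripper_force: 0.0
bar n 130 a 0.1856 z [0.0791 0.0839 0.0864] l [-0.051  0.047]
yellow 50 [ 0.309 -0.308  0.032]
dark 469 0.021
T [0.6091 0.082  0.0328] t 23.75 F [-0.9  0.3 -0.7] wt [-0.1   0.16 -0.01] w 0.02723055101344436
t: 24.45
position: [0.6109, 0.0817, 0.2375]
eef_rot: [0.001, 0.906, 0.424, 0.003]
ft_force: [0.8, 0.2, 0.4]
gripper_width: 0.0279
gripper_force: 0.0
red z [0.004 0.022 0.045 0.068]
```

View pics/end.png

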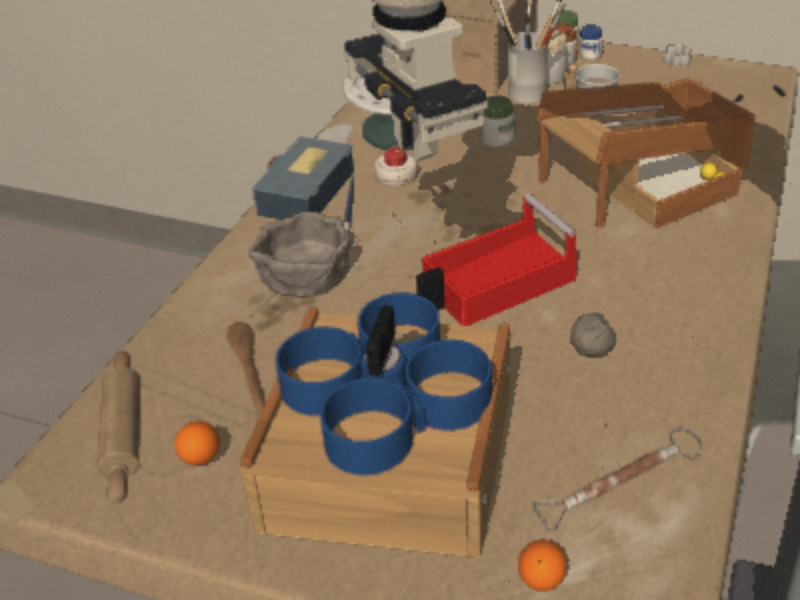

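The empty tray stands upright on the table (500,265) and is free. Bystanders sit where they were and the yellow balls lie in the side lane (710,171). Handing in.

```bash
python3 -c "
from cell import env
print(env.close_job())"
```

```text
the job is handed in; nothing more can be done
None
```

The job is handed in at about 24.5 s: the large ball is in the end box, both small balls are in the side lane, and the empty tray stands upright on the table, released, with the bystanders undisturbed in the last picture (the hoop was drawn by hooking both fingers behind it, not by gripping it).

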